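# Unlock the counter cash box with its key

### The job

Unlock the cash box on the counter: push the orange-headed key blade down fully home in the keyhole on top of the box, then turn it clockwise as far as it goes, so that the hidden bolt lets the drawer spring open. The key lies flat, so first stand it in the slanted key rest, or manage as you like, and take it again by the end of its head. Leave the key in the lock and everything else on the counter where it is.

Things in the scene. Friction and masses are not known exactly. Their poses are not given: they have to be found in the camera images.
- key: loose chunky key, about 70 g, lying flat. Orange plastic head (black inlay) 50 long, 34 wide, 16 thick; steel blade 36 long. Origin on the flat underside at the middle of the shoulder (where the blade leaves the head); x along the blade to its tip (head spans x -50..0), y across the width of head and bits, z through the thickness. A half turn about the blade makes no difference to the lock.
- key_shoulder (a point): centre of the head's shoulder, on the blade's axis, 8 mm along key z from the key's origin. The blade: round shaft 11 dia with a hemispherical end 36 from the shoulder, and two flat bits, one each side along key y, 26 over both, 5 thick, 19 to 30.5 from the shoulder, leading edges rounded.
- cash_box: fixed grey steel cash box 170 (x) x 160 (y) x 100 high, blue drawer front with a steel lip at its -x side; black coin slot on top; origin under its centre, z up. On top in the middle a steel key plate 52 (x) x 44 (y) x 16 thick, its top at 102. Under the plate is a hidden follower that the bits turn; they can turn only when the shoulder is within 3 mm of the plate.
- keyhole (a point): middle of the keyhole at the top of the key plate; axes as the box. The hole goes straight down: a 15 x 15 square for the shaft with a slot 9 wide and 30 long along the box's x axis for the bits. Fully home the shoulder rests on the plate, key x axis pointing down, key y along the slot, either way round.
- lock_turn (a joint): hidden follower, rad: 0 locked, grows clockwise seen from above to a stop at 1.25; friction 0.05 Nm, stays where left. The key has up to about 0.2 rad of play in it each way, so it turns about 1.4 rad (80 degrees) in all. The bolt lets go at about 1.0.
- drawer (a joint): drawer opening, m: 0 shut and held by the bolt, springs out along the box's -x by itself to 0.04 when the bolt lets go
- key_rest: fixed slanted key rest, black on a wooden base 90 (x) x 70 (y) x 7, about 85 high; origin under the base's centre, z up. A back plate leans so that a key laid on it points blade down, 60 degrees below the rest's +x axis, its underside on the plate, its tip on a V-shaped foot trough, its head sticking up.
- calculator: bystander: dark calculator, 112x68x18, origin under its centre
- tape_measure: bystander: yellow tape measure, 74x33x62, origin under its centre
- ink_pad: bystander: green and black ink pad, 57x73x18, origin under its centre
- button_tin: bystander: round blue tin, 72 dia, 33 high, origin under its centre
- rest_seat (a point): point of the rest where a seated key's origin lies, (0, 0, 47) mm in the rest's frame; key orientation is then the rest's, pitched +60 degrees about y. Side guides 42 apart embrace the 14 mm of head next to the shoulder; higher up the plate is only 22 wide, so fingers can straddle head and plate. Lower the key straight down, so turned, into it; draw it out along its own axis.
Things that resemble listed ones, but are neither listed nor needed, are in the scene too. Of the things that look like the key, take the one that is farthest from the robot's base at the start.

How it is judged:
On the way:
1. the key is fully home in the keyhole with the drawer still shut (horizontal distance between key_shoulder and keyhole below 0.005 m and z of key_shoulder in the frame of keyhole below 0.003 m and angle between key's own x axis and vertical above 2.94 rad and value of joint drawer below 0.005 m), for 0.1 s.
At the end, for the whole second after the job is handed in: the drawer has sprung open by more than 25 mm, the lock is turned by more than 0.9 rad, and the key stands at rest in the keyhole, its shoulder within 5 mm of the key plate, within 6 mm of the keyhole's middle and within 0.24 rad of upright (value of joint drawer above 0.025 m and value of joint lock_turn above 0.9 rad and horizontal distance between key_shoulder and keyhole below 0.006 m and z of key_shoulder in the frame of keyhole below 0.005 m and angle between key's own x axis and vertical above 2.9 rad and linear speed of key below 0.02 m/s); the robot touches nothing.
It fails at once if a bystander is shifted by more than 3 cm (distance of any of calculator, tape_measure, ink_pad, button_tin from where it was at the start of the episode above 0.03 m).
It also fails if it takes over 66 s, if anything falls off the work surface, if the arm or the gripper's body presses on something with over 40 N, if the wrist force passes 120 N, or if a joint passes its speed limit or range.

### The arm

A 7-joint arm with a two-finger parallel gripper is mounted at the origin on a cart in front of the work surface, level with it; the furniture and walls round the work are solid. World frame = base frame: x ahead of the robot, y to its left, z up, the work surface at z = 0. Lengths are in m, angles in rad, forces in N, time in s.
With the tool pointing down it reaches from about 0.4 to 0.85 m from the base axis. Payload 10.4 kg.
Tool frame: the origin (TCP) lies at the very end of the fingers, on their centre line; the grasp point (between the pads) lies 19 mm behind it; z points along the fingers, y is the line along which they close (so a half turn about z gives the same grasp; the last joint's range is limited). The gripper opens to 85 mm and grips with 20 to 120 N. Pads are 22 mm wide; open, the fingers measure 114 mm over their backs; the gripper's body (76 mm by 85 mm) begins 54 mm behind the grasp point. The pads swing forward as they close: fully open they stand 13 mm farther back than shut.
Start: joints at [-1.292, 0.332, -0.065, 1.46, 0.022, 1.35, -0.088], TCP at [0.186, 0.597, 0.231] pointing down, gripper open.
Joint ranges: [-2.6, 2.6], [-0.5, 2.12], [-1.47, 1.34], [0.16, 2.42], [-1.27, 4.41], [0.06, 2.06], [-2.6, 2.6]. Speed limits (rad/s): [2.22, 2.22, 2.79, 2.79, 3.14, 3.14, 3.14].

### API

Orientations are given as a unit quaternion [x, y, z, w].
In Python, from workcell import manip gives the robot as it stands.
- The arm moves only by the tool run_rows, called after "Emit:" as a command line: name --pt "numbers of a row" for each row, then --argument value for the rest. Schema: {"type":"object","properties":{"increments":{"type":"array","items":{"type":"array","items":{"type":"number"},"minItems":7,"maxItems":7},"minItems":1,"maxItems":20},"grip_n":{"type":"number"},"only":{"type":"string"},"quiet":{"type":"boolean"},"lines":{"type":"string"}},"required":["increments"],"additionalProperties":false}. increments is a list of rows, 1 to 20 of them, each of 7 numbers: a rotation vector rx, ry, rz in rad, then dx, dy, dz in m, then the opening from 0.0 (shut) to 1.0 (fully open); each row is the pose to reach, as a shift and turn from the pose commanded when the call began, along the tool's axes at that moment; what a row does not reach only later rows make up. A row lasts 1/8 s, in which the tool goes at most 0.0625 m and 0.188 rad, less where a joint would pass 70% of its speed; a pose out of reach is approached as far as the arm can. The fingers move at their own pace and stop on an object; grip_n is the grip in N (left out, the last holds). Time passes only in rows, so rows that do not move let the fingers close. The tool returns the time, the measured TCP pose, the force, the opening and the grip force at its end. only (a regular expression) keeps the lines of the reply that match it, lines (a string "A,B") keeps lines A to B, and quiet returns only ok. Input that does not fit is refused with a message, and nothing moves.
- manip.get_obs(): the state, without advancing time (a new reading comes with each control period).
- manip.camera(name): name is "scene" or "side" or "wrist"; returns the picture (420x560x3 uint8, blue, green, red); there is no depth.
- manip.calibration(name): a dict with "fx", "fy", "cx", "cy" (pixels), "world_from_camera" (4x4, takes a point from camera to world coordinates); the wrist camera has in their place "tool_from_camera" (4x4, takes a point from camera to tool coordinates, whose origin is the TCP and whose axes are the flange's). Camera axes: x right, y up, looking along -z (the intrinsics and any distortion apply to the point x, -y, -z); pixel columns grow to the right and rows downward; lengths in m; the calibration is good to about 2 mm. A picture is of the moment at which its call begins: read the wrist's pose just before it. calibration takes no time and is no camera call.
- manip.hand_in(): hands the job in; it is judged then, once.
Trained networks look in the newest picture that a camera, given by its name, has taken for a name from the list of things; names that differ only in an ending like _2 or _b are one class to them, and where a whole thing is asked for, a point or a joint stands for the part that bears it (a point fixed in the world has none). Each returns a list of dicts, best first, with "confidence" (0 to 1); they miss things now and then, are a little off and sometimes report something else, mostly with a low value. They report only what shows in the picture. A call takes as long as a camera call. They do not tell look-alikes from the thing itself.
- manip.outline_of(camera, thing): "mask" (420x560 bool, what is visible of it) and "bbox" ([left, top, right, bottom] in pixels, round what is visible of it).
The state is a dict: "clock": time; "joint_pos": joint angles; "joint_velocities": joint speeds; "tau": joint torques, N m; "position": TCP position; "ee_rot": TCP orientation; "ft_force": force on the tool from outside, world axes, zero at the start; "torque": the same for the moment, N m; "grip_width": opening from 0.0 (shut) to 1.0 (fully open); "grasp_force": force on a finger pad.
Only numpy, scipy, OpenCV 4.12 (cv2) and the standard library are available. Lean on these libraries where they do the work, as an engineer would, in place of code of your own. Each camera call takes 0.05 s, during which the arm holds its last target. There are 200 camera calls.

## Working session

There is one attempt and no reset: what is moved stays moved. The work goes in short steps, Python scripts to look and compute and a tool call to move; the robot and the scene stay as the last step left them, time stands still between calls to the robot, and variables do not carry over. Pictures are saved under pics/ and viewed, at most 10 in all, crops included, and the job is handed in when it is done.

```bash
mkdir -p pics; ls; cat > h.py <<'E'
from workcell import manip
import numpy as np, cv2
from scipy.spatial.transform import Rotation as R
def cal(n,obs=None):
    c=manip.calibration(n)
    if 'world_from_camera' in c: T=np.array(c['world_from_camera'])
    else:
        o=obs or manip.get_obs(); W=np.eye(4); W[:3,:3]=R.from_quat(o['ee_rot']).as_matrix(); W[:3,3]=o['position']
        T=W@np.array(c['tool_from_camera'])
    return c,T
def ray(n,u,v,z,obs=None):
    c,T=cal(n,obs); d=T[:3,:3]@np.array([(u-c['cx'])/c['fx'],-(v-c['cy'])/c['fy'],-1]); o=T[:3,3]
    return o+d*(z-o[2])/d[2]
def proj(n,P,obs=None):
    c,T=cal(n,obs); P=np.atleast_2d(P); q=(P-T[:3,3])@T[:3,:3]
    return np.c_[c['cx']+c['fx']*q[:,0]/-q[:,2], c['cy']+c['fy']*q[:,1]/q[:,2]]
def rel(R_t,p_t,obs=None):
    o=obs or manip.get_obs(); R0=R.from_quat(o['ee_rot'])
    return (R0.inv()*R_t).as_rotvec().round(4), R0.inv().apply(np.array(p_t)-o['position']).round(4)
E
python3 - <<'E'
from h import *
ims=[manip.camera(n) for n in ('scene','side','wrist')]
for n,i in zip(('scene','side','wrist'),ims): cv2.imwrite(f'pics/{n}0.png',i)
for n in ('scene','side','wrist'):
    c=manip.calibration(n); print(n,{k:(np.round(v,3).tolist()) for k,v in c.items()})
    for t in ('key','cash_box','key_rest','calculator','tape_measure','ink_pad','button_tin'):
        for d in manip.outline_of(n,t): print(n,t,round(d['confidence'],2),d['bbox'])
o=manip.get_obs(); print(o)
E
```

```text
pics
scene {'fx': 484.143, 'fy': 484.143, 'cx': 283.079, 'cy': 210.361, 'world_from_camera': [[0.712, 0.332, -0.619, -0.254], [-0.702, 0.344, -0.623, -0.758], [0.006, 0.878, 0.478, 0.725], [0.0, 0.0, 0.0, 1.0]]}
scene key 0.61 [202.7, 210.5, 225.8, 227.4]
scene key 0.6 [167.6, 233.0, 196.5, 243.2]
scene key 0.52 [190.6, 258.2, 221.7, 275.5]
scene cash_box 0.66 [288.5, 224.5, 387.3, 306.6]
scene key_rest 0.71 [239.1, 212.9, 273.8, 251.0]
scene calculator 0.9 [314.5, 202.2, 343.5, 223.4]
scene tape_measure 0.81 [239.0, 171.6, 259.1, 192.5]
scene ink_pad 0.61 [260.8, 193.8, 288.4, 208.6]
scene ink_pad 0.47 [239.3, 171.1, 259.7, 190.9]
scene button_tin 0.58 [396.0, 290.3, 431.0, 317.9]
side {'fx': 502.411, 'fy': 502.411, 'cx': 288.809, 'cy': 210.353, 'world_from_camera': [[-0.84, 0.335, -0.427, -0.092], [-0.543, -0.529, 0.652, 1.025], [-0.007, 0.779, 0.627, 1.036], [0.0, 0.0, 0.0, 1.0]]}
side key 0.53 [332.0, 264.7, 354.6, 287.3]
side key 0.49 [251.2, 275.1, 264.4, 300.4]
side cash_box 0.78 [297.9, 156.2, 330.2, 176.7]
side calculator 0.59 [210.1, 203.6, 246.9, 221.6]
side tape_measure 0
[... 379 characters left out ...]
'joint_pos': array([-1.29160215,  0.3321839 , -0.06471171,  1.46009796,  0.02161356,
        1.34991612, -0.08848413]), 'joint_velocities': array([-0.00027628, -0.00034153,  0.00110184,  0.00194788,  0.00112714,
        0.00089488,  0.00037738]), 'tau': array([ 3.87396012e-04, -6.25209475e+01,  4.92157449e-02, -3.91846025e+01,
        1.64175604e-02,  1.59798212e-03, -3.04192520e-05]), 'position': array([0.18575679, 0.59677513, 0.23134859]), 'ee_rot': array([1.50308721e-01, 9.88639108e-01, 4.49414314e-05, 2.27798435e-06]), 'ft_force': array([-0.24347395, -0.47056958, -1.06450165]), 'torque': array([-0.00269217, -0.01378368,  0.03356573]), 'grasp_force': 0.0, 'grip_width': 0.9998171582299692}
```

View pics/scene0.png

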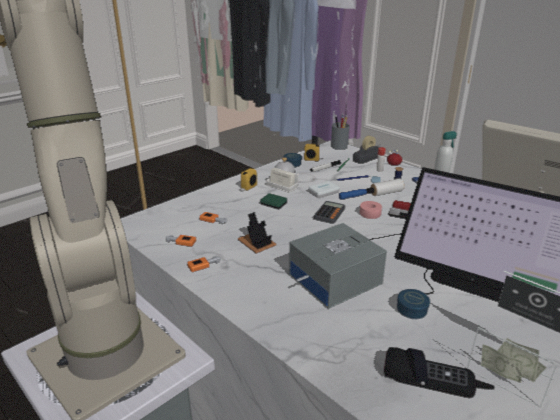

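View pics/side0.png

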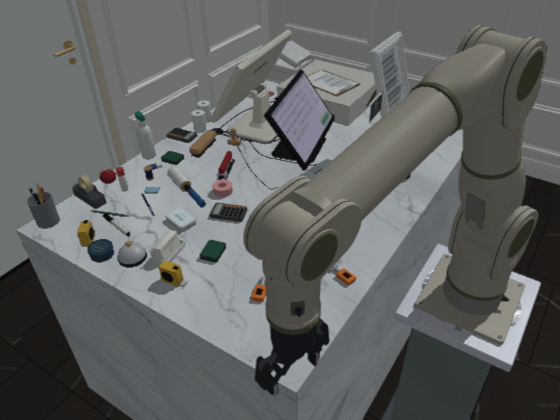

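```bash
python3 - <<'E'
from h import *
for u,v in ((214,219),(182,238),(206,267)): print('scene',ray('scene',u,v,.01).round(3), np.hypot(*ray('scene',u,v,.01)[:2]).round(3))
for u,v in ((343,276),(258,288)): print('side',ray('side',u,v,.01).round(3))
E
```

```text
scene [0.485 0.278 0.01 ] 0.559
scene [0.356 0.254 0.01 ] 0.437
scene [0.32  0.095 0.01 ] 0.334
side [0.32  0.123 0.01 ]
side [0.495 0.287 0.01 ]
```

Scene picture: three orange-headed key-like things are at (214,219), (182,238) and (206,267). They lie 0.56, 0.44 and 0.33 m from the base. The first fits as the farthest. The box is at (338,262) and the rest at (257,232). I'll confirm with a crop.

```bash
python3 - <<'E'
from h import *
i=cv2.imread('pics/scene0.png')[170:320,190:390]; cv2.imwrite('pics/crop1.png',cv2.resize(i,None,fx=4,fy=4,interpolation=cv2.INTER_CUBIC))
E
```

```text
(no output)
```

View pics/crop1.png

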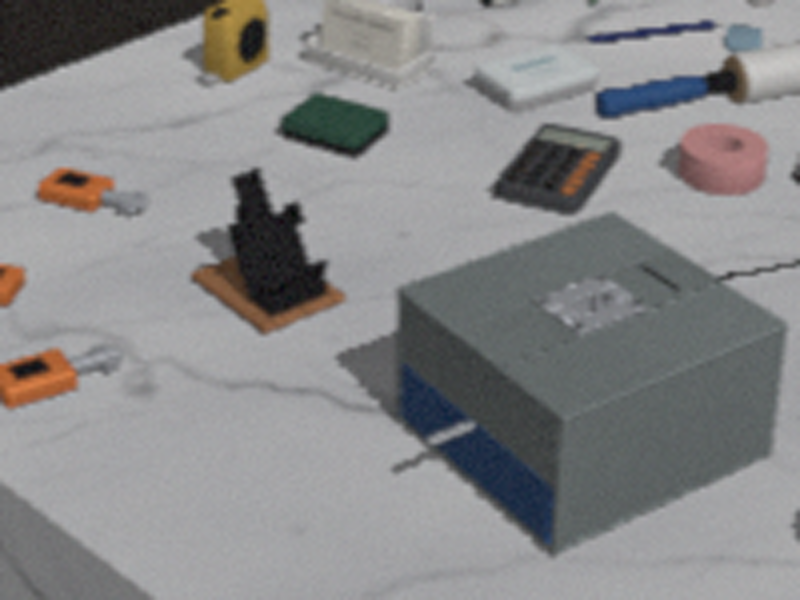

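The crop confirms it: the farthest key lies at crop (90,190), blade to the right. The rest is at (270,265) with its blade foot at lower right, and the box plate is at (590,300).

```bash
python3 - <<'E'
from h import *
f=lambda x,y,z: ray('scene',x/4+189.6,y/4+169.6,z).round(3)
B=[f(*p,.1) for p in ((400,292),(615,213),(785,325),(563,415))]
print('box',B,np.mean(B,0)); print('plate',f(592,304,.102))
for i in range(4):
    d=B[(i+1)%4]-B[i]; print(np.hypot(*d[:2]).round(3), np.degrees(np.arctan2(d[1],d[0])).round(1))
L=[f(*p,.007) for p in ((193,275),(270,332),(345,295))]; print('rest',L)
for i in range(2):
    d=L[i+1]-L[i]; print(np.hypot(*d[:2]).round(3), np.degrees(np.arctan2(d[1],d[0])).round(1))
print('rest c',(L[0]+L[2])/2)
print('key head',f(76,188,.012),'tip',f(147,203,.008))
E
```

```text
box [array([ 0.453, -0.07 ,  0.1  ]), array([ 0.62, -0.1 ,  0.1 ]), array([ 0.589, -0.253,  0.1  ]), array([ 0.428, -0.22 ,  0.1  ])] [ 0.5225  -0.16075  0.1    ]
plate [ 0.523 -0.161  0.102]
0.17 -10.2
0.156 -101.5
0.164 168.4
0.152 80.5
rest [array([0.469, 0.148, 0.007]), array([0.46 , 0.057, 0.007]), array([0.528, 0.056, 0.007])]
0.091 -95.6
0.068 -0.8
rest c [0.4985 0.102  0.007 ]
key head [0.481 0.298 0.012] tip [0.509 0.249 0.008]
```

```bash
python3 - <<'E'
from h import *
a=np.radians(-70); kx=np.array([np.cos(a),np.sin(a),0]); z=np.array([0,0,-1.]); y=np.cross(z,-kx)
print(y); Rt=R.from_matrix(np.c_[-kx,y,z]); print(rel(Rt,[.48,.2,.17]))
E
```

```text
[0.93969262 0.34202014 0.        ]
(array([ 1.0e-04, -0.0e+00,  9.2e-01]), array([-0.3989, -0.2914,  0.0613]))
```

Emit:
run_rows --pt "0 0 0.3 -0.13 -0.097 0.01 1" --pt "0 0 0.6 -0.26 -0.19 0.03 1" --pt "0 0 0.92 -0.399 -0.291 0.061 1" --pt "0 0 0.92 -0.399 -0.291 0.061 1" --pt "0 0 0.92 -0.399 -0.291 0.061 1" --pt "0 0 0.92 -0.399 -0.291 0.061 1" --pt "0 0 0.92 -0.399 -0.291 0.061 1" --pt "0 0 0.92 -0.399 -0.291 0.061 1" --pt "0 0 0.92 -0.399 -0.291 0.061 1" --pt "0 0 0.92 -0.399 -0.291 0.061 1" --pt "0 0 0.92 -0.399 -0.291 0.061 1" --pt "0 0 0.92 -0.399 -0.291 0.061 1"

```text
clock: 2.7
position: [0.4798, 0.2014, 0.1704]
ee_rot: [0.573, 0.82, 0.0, -0.0]
ft_force: [-0.8, -0.2, 0.4]
grip_width: 0.999
grasp_force: 0.0
```

```bash
python3 - <<'E'
from h import *
o=manip.get_obs(); im=manip.camera('wrist'); cv2.imwrite('pics/w1.png',im)
print(o['joint_pos'].round(2),np.abs(o['joint_velocities']).max())
for t in ('key','key_rest'):
    for d in manip.outline_of('wrist',t):
        m=d['mask']; print(t,d['confidence'],d['bbox'],m.sum())
P=[]
hsv=cv2.cvtColor(im,cv2.COLOR_BGR2HSV); m=cv2.inRange(hsv,(5,150,120),(20,255,255))
n,l,s,c=cv2.connectedComponentsWithStats(m)
for i in range(1,n):
    if s[i,4]>60:
        r=cv2.minAreaRect(np.argwhere(l==i)[:,::-1].astype(np.float32)); print(s[i],r)
        print([ray('wrist',*p,.016,o)[:2].round(4) for p in cv2.boxPoints(r)])
np.save('o1.npy',o,allow_pickle=True)
E
```

```text
[-0.81  0.14  0.36  1.83 -0.05  1.17 -0.09] 0.006917084194598348
key 0.94 [82.6, 182.6, 161.6, 243.6] 1981
key 0.92 [143.3, 45.7, 199.3, 146.3] 2729
key 0.79 [295.2, 74.2, 334.8, 160.9] 2513
key_rest 0.84 [225.6, 224.7, 312.4, 315.3] 4411
```

View pics/w1.png

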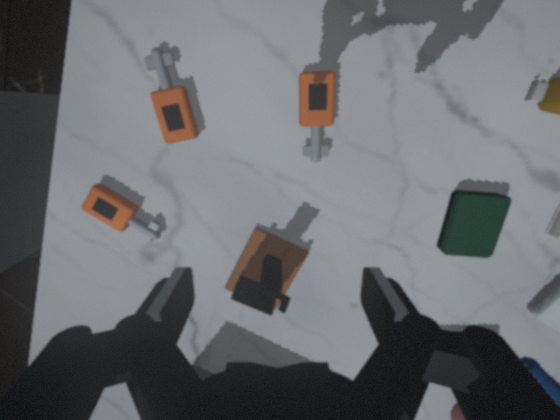

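Wrist picture: the wanted key is at (317,115) with its blade pointing down the image. The two decoys are at (173,95) and (120,210). The rest is at (266,270), its wooden corners about (259,227) and (308,253).

```bash
python3 - <<'E'
from h import *
o=np.load('o1.npy',allow_pickle=True).item(); im=cv2.imread('pics/w1.png').astype(int)
m=((im[:,:,2]-im[:,:,0])>70).astype(np.uint8); m[:, :290]=0; m[:,345:]=0; m[140:]=0
m=cv2.morphologyEx(m,cv2.MORPH_CLOSE,np.ones((17,17)))
pts=np.argwhere(m)[:,::-1]; print(len(pts))
W=np.array([ray('wrist',u,v,.014,o)[:2] for u,v in pts],np.float32)
r=cv2.minAreaRect(W); b=cv2.boxPoints(r); print(r,b)
for i in range(2): d=b[i+1]-b[i]; print(np.hypot(*d),np.degrees(np.arctan2(d[1],d[0])))
print('shaft px', ray('wrist',317,130,.008,o), 'tip',ray('wrist',317,160,.008,o))
# wood mask
h=im[:,:,2]-im[:,:,0]; w=((h>25)).astype(np.uint8); w[:215]=0;w[330:]=0;w[:,:215]=0;w[:,330:]=0
w=cv2.morphologyEx(w,cv2.MORPH_OPEN,np.ones((3,3)))
cv2.imwrite('pics/w1c.png',np.hstack([cv2.resize(im[215:335,210:330].astype(np.uint8),None,fx=4,fy=4,interpolation=2),cv2.resize(cv2.cvtColor(w[215:335,210:330]*255,cv2.COLOR_GRAY2BGR),None,fx=2.6,fy=4)]))
E
```

```text
1076
((0.48173820972442627, 0.2998504936695099), (0.030818693339824677, 0.045914795249700546), 21.584056854248047) [[0.45896414 0.31552953]
 [0.4758546  0.2728343 ]
 [0.5045123  0.28417146]
 [0.4876218  0.3268667 ]]
0.045914814 -68.41597
0.03081875 21.58405
shaft px [0.49406762 0.27439195 0.008     ] tip [0.50565714 0.24655201 0.008     ]
```

View pics/w1c.png

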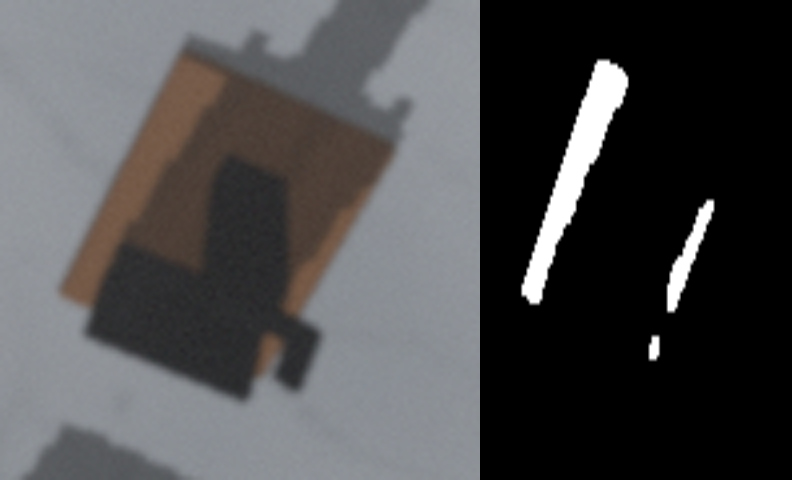

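Crop: the rest's wooden corners are at (188,55), (392,147), (60,292) and about (262,375). The foot is dark at lower left and the plate's top is at (250,165).

```bash
python3 - <<'E'
from h import *
o=np.load('o1.npy',allow_pickle=True).item()
f=lambda x,y,z: ray('wrist',x/4+209.6,y/4+214.6,z,o)
C=[f(*p,.007) for p in ((188,55),(392,147),(262,378),(60,292))]; print(np.round(C,4))
for i in range(4):
    d=C[(i+1)%4]-C[i]; print(np.hypot(*d[:2]).round(4), np.degrees(np.arctan2(d[1],d[0])).round(1))
# fit: x axis from the visible long edge and the 70 edge
ang=np.arctan2(*( (C[3]-C[0])[1::-1])); a2=np.arctan2(*((C[1]-C[0])[1::-1]))-np.pi/2
y0=(ang+a2)/2; ex=np.array([np.cos(y0),np.sin(y0)]); ey=np.array([-ex[1],ex[0]])
print(np.degrees([ang,a2,y0]))
mid=(C[0]+C[1])[:2]/2; print('centre A',mid+ex*.045,'B',np.mean(C,0)[:2])
# overlay predicted model points
c=mid+ex*.045
cands={'seat':(0,0,.047),'headtop':(-.025,0,.047+.0433),'foot':(.018,0,.016)}
for k,(x,yy,z) in cands.items():
    p=proj('wrist',[*(c+ex*x+ey*yy),z],o)[0]; print(k,((p-[209.6,214.6])*4).round())
# grasp pose
al=np.radians(30)
def grasp(k,sh,yaw,xT,zT):
    kx=np.array([np.cos(yaw),np.sin(yaw),0]); kz=np.array([0,0,1.]); ky=np.cross(kz,kx)
    z=np.sin(al)*kx-np.cos(al)*kz; Rt=R.from_matrix(np.c_[np.cross(ky,z),ky,z])
    return Rt,np.r_[sh+kx[:2]*xT,zT]
for h in (.075,.006):
    Rt,p=grasp(0,np.array([.4909,.2766]),np.radians(-68),-.028,h); print(h,p,rel(Rt,p),Rt.as_matrix().round(3).tolist())
E
```

```text
[[0.4715 0.1521 0.007 ]
 [0.5362 0.1452 0.007 ]
 [0.5281 0.0574 0.007 ]
 [0.4601 0.0655 0.007 ]]
0.0651 -6.1
0.0882 -95.3
0.0685 173.2
0.0873 82.5
[-97.5076893  -96.07359435 -96.79064183]
centre A [0.49855206 0.10393329] B [0.49899599 0.10502625]
seat [216. 304.]
headtop [257. 331.]
foot [194. 289.]
0.075 [0.48041102 0.30256115 0.075     ] (array([-0.0088, -0.5237, -0.0333]), array([0.0954, 0.0352, 0.0954])) [[-0.324, 0.927, 0.187], [0.803, 0.375, -0.464], [-0.5, 0.0, -0.866]]
0.006 [0.48041102 0.30256115 0.006     ] (array([-0.0088, -0.5237, -0.0333]), array([0.0954, 0.0352, 0.1644])) [[-0.324, 0.927, 0.187], [0.803, 0.375, -0.464], [-0.5, 0.0, -0.866]]
```

```bash
python3 - <<'E'
from h import *
o=np.load('o1.npy',allow_pickle=True).item(); c=np.array([.4985,.1045])
for yaw in (-96.8,83.2):
    y0=np.radians(yaw); ex=np.array([np.cos(y0),np.sin(y0)]); ey=np.array([-ex[1],ex[0]])
    for nm,s,w in (('tip',.036,0),('shL',0,.021),('shR',0,-.021),('sh',0,0),('mid',-.025,0),('topL',-.044,.011),('topR',-.044,-.011)):
        P=[*(c+ex*(s*.5)+ey*w),.047-s*.866]
        print(yaw,nm,np.round(P,3),'wcrop',((proj('wrist',P,o)[0]-[209.6,214.6])*4).round(),'scrop',((proj('scene',P)[0]-[189.6,169.6])*4).round())
E
```

```text
-96.8 tip [0.496 0.087 0.016] wcrop [194. 288.] scrop [281. 284.]
-96.8 shL [0.519 0.102 0.047] wcrop [287. 333.] scrop [290. 225.]
-96.8 shR [0.478 0.107 0.047] wcrop [144. 271.] scrop [240. 244.]
-96.8 sh [0.498 0.104 0.047] wcrop [217. 302.] scrop [265. 234.]
-96.8 mid [0.5   0.117 0.069] wcrop [235. 314.] scrop [254. 199.]
-96.8 topL [0.512 0.125 0.085] wcrop [295. 343.] scrop [258. 168.]
-96.8 topR [0.49  0.128 0.085] wcrop [208. 306.] scrop [232. 178.]
83.2 tip [0.501 0.122 0.016] wcrop [249. 190.] scrop [251. 262.]
83.2 shL [0.478 0.107 0.047] wcrop [144. 271.] scrop [240. 244.]
83.2 shR [0.519 0.102 0.047] wcrop [287. 333.] scrop [290. 225.]
83.2 sh [0.498 0.104 0.047] wcrop [217. 302.] scrop [265. 234.]
83.2 mid [0.497 0.092 0.069] wcrop [191. 391.] scrop [275. 214.]
83.2 topL [0.485 0.084 0.085] wcrop [127. 448.] scrop [269. 203.]
83.2 topR [0.507 0.081 0.085] wcrop [211. 482.] scrop [296. 193.]
```

Emit:
run_rows --pt "-0.003 -0.17 -0.011 0.032 0.012 0.03 1" --pt "-0.006 -0.35 -0.022 0.064 0.024 0.06 1" --pt "-0.0088 -0.5237 -0.0333 0.0954 0.0352 0.0954 1" --pt "-0.0088 -0.5237 -0.0333 0.0954 0.0352 0.0954 1" --pt "-0.0088 -0.5237 -0.0333 0.0954 0.0352 0.0954 1" --pt "-0.0088 -0.5237 -0.0333 0.0954 0.0352 0.13 1" --pt "-0.0088 -0.5237 -0.0333 0.0954 0.0352 0.155 1" --pt "-0.0088 -0.5237 -0.0333 0.0954 0.0352 0.163 1" --pt "-0.0088 -0.5237 -0.0333 0.0954 0.0352 0.163 1" --pt "-0.0088 -0.5237 -0.0333 0.0954 0.0352 0.163 0.3" --pt "-0.0088 -0.5237 -0.0333 0.0954 0.0352 0.163 0" --pt "-0.0088 -0.5237 -0.0333 0.0954 0.0352 0.163 0" --pt "-0.0088 -0.5237 -0.0333 0.0954 0.0352 0.163 0" --pt "-0.0088 -0.5237 -0.0333 0.0954 0.0352 0.163 0" --pt "-0.0088 -0.5237 -0.0333 0.0954 0.0352 0.163 0" --pt "-0.0088 -0.5237 -0.0333 0.0954 0.0352 0.163 0" --grip_n 60

```text
clock: 4.85
position: [0.481, 0.3026, 0.0081]
ee_rot: [0.54, 0.801, -0.144, 0.215]
ft_force: [-2.1, 1.2, 5.9]
grip_width: 0.374
grasp_force: 59.8
```

```bash
python3 -c "
from h import *
o=manip.get_obs();print(o['joint_pos'].round(2))"
```

```text
[-1.12  0.61  0.27  1.71  0.34  1.12 -0.69]
```

Emit:
run_rows --pt "0 0 0 -0.02 0 -0.035 0" --pt "0 0 0 -0.04 0 -0.07 0" --pt "0 0 0 -0.06 0 -0.104 0" --pt "0 0 0 -0.06 0 -0.104 0" --pt "0 0 0 -0.06 0 -0.104 0"

```text
clock: 5.48
position: [0.4803, 0.302, 0.1268]
ee_rot: [0.54, 0.801, -0.145, 0.214]
ft_force: [-0.3, -0.1, -0.3]
grip_width: 0.374
grasp_force: 59.9
```

```bash
python3 - <<'E'
from h import *
o=manip.get_obs(); im=manip.camera('wrist'); np.save('o2.npy',o,allow_pickle=True); im0=im
cv2.imwrite('pics/w2.png',cv2.resize(im[180:420,120:440],None,fx=2.5,fy=2.5,interpolation=2))
E
```

```text
(no output)
```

View pics/w2.png

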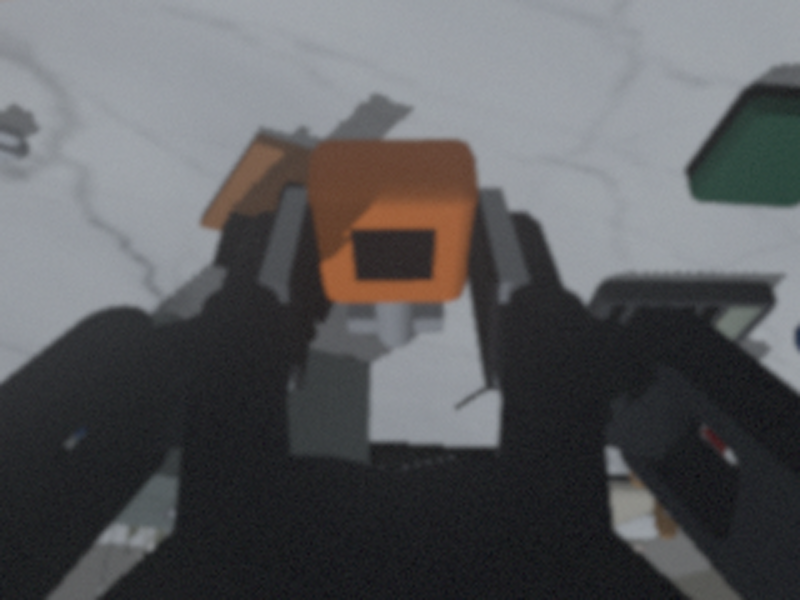

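```bash
cat >> h.py <<'E'
def pose(o): 
    W=np.eye(4); W[:3,:3]=R.from_quat(o['ee_rot']).as_matrix(); W[:3,3]=o['position']; return W
E
python3 - <<'E'
from h import *
o=np.load('o2.npy',allow_pickle=True).item()
Rt=R.from_quat(o['ee_rot']).as_matrix(); print(Rt.round(3).tolist())
ky=Rt[:,1]; al=np.radians(30)
# key in tool frame: R_tk: kx = sin z_t - cos x_t ; kz=-cos z - sin x
kx=np.array([-np.cos(al),0,np.sin(al)]); kz=np.array([-np.sin(al),0,-np.cos(al)])
T=np.eye(4); T[:3,:3]=np.c_[kx,[0,1,0],kz]
d=np.array([.4909,.2766,0])-[.481,.3026,.0081]; T[:3,3]=Rt.T@d; T[1,3]=0
print('origin in tool',(Rt.T@d).round(4)); np.save('Ttk.npy',T)
K=pose(o)@T
for n,p in {'endtopL':(-50,-17,16),'endtopR':(-50,17,16),'endbotL':(-50,-17,0),'endbotR':(-50,17,0),'shtopL':(0,-17,16),'shtopR':(0,17,16),'bitL':(25,-13,10),'bitR':(25,13,10),'tip':(36,0,8)}.items():
    P=(K@np.r_[np.array(p)/1000,1])[:3]; print(n,((proj('wrist',P,o)[0]-[120,180])*2.5).round())
E
```

```text
[[-0.324, 0.928, 0.186], [0.803, 0.374, -0.464], [-0.5, -0.001, -0.866]]
origin in tool [-0.02   -0.0005  0.0209]
endtopL [312. 198.]
endtopR [491. 198.]
endbotL [317. 130.]
endbotR [484. 130.]
shtopL [329. 309.]
shtopR [470. 309.]
bitL [351. 326.]
bitR [446. 326.]
tip [398. 335.]
```

```bash
cat > seat.py <<'E'
from h import *
c=np.array([.499,.1045]); y0=np.radians(-96.5)
Rk=R.from_euler('z',y0)*R.from_euler('y',np.radians(60))
def key(h): W=np.eye(4); W[:3,:3]=Rk.as_matrix(); W[:3,3]=[*c,.047+h]; return W
E
python3 - <<'E'
from seat import *
T=np.load('Ttk.npy'); o=manip.get_obs()
for h in (.12,.0):
    W=key(h)@np.linalg.inv(T); print(W[:3,3],W[:3,2],rel(R.from_matrix(W[:3,:3]),W[:3,3],o))
E
```

```text
[0.49978008 0.11134667 0.19513988] [ 0.05660161  0.49678593 -0.8660254 ] (array([-0.0015,  1.0259,  0.5197]), array([-0.1936, -0.0531,  0.0326]))
[0.49978008 0.11134667 0.07513988] [ 0.05660161  0.49678593 -0.8660254 ] (array([-0.0015,  1.0259,  0.5197]), array([-0.1335, -0.0529,  0.1365]))
```

Emit:
run_rows --pt "0 0.1 0.05 -0.025 -0.003 -0.035 0" --pt "0 0.25 0.13 -0.055 -0.01 -0.04 0" --pt "0 0.4 0.2 -0.08 -0.02 -0.035 0" --pt "0 0.55 0.28 -0.105 -0.03 -0.02 0" --pt "0 0.7 0.35 -0.13 -0.037 -0.005 0" --pt "0 0.85 0.43 -0.16 -0.045 0.015 0" --pt "-0.0015 1.0259 0.5197 -0.1936 -0.0531 0.0326 0" --pt "-0.0015 1.0259 0.5197 -0.1936 -0.0531 0.0326 0" --pt "-0.0015 1.0259 0.5197 -0.1936 -0.0531 0.0326 0" --pt "-0.0015 1.0259 0.5197 -0.1936 -0.0531 0.0326 0"

```text
clock: 6.78
position: [0.4997, 0.1133, 0.1955]
ee_rot: [0.72, 0.644, 0.193, -0.173]
ft_force: [0.0, 0.3, -1.1]
grip_width: 0.377
grasp_force: 60.0
```

```bash
python3 - <<'E'
from seat import *
T=np.load('Ttk.npy'); o=manip.get_obs(); print(o['joint_pos'].round(2))
for h in (.03,0.01,.0):
    W=key(h)@np.linalg.inv(T); print(rel(R.from_matrix(W[:3,:3]),W[:3,3],o))
manip.camera('scene')
im=manip.camera('scene');cv2.imwrite('pics/s2.png',cv2.resize(im[150:290,180:360],None,fx=4,fy=4,interpolation=2))
E
```

```text
[-0.55  0.08  0.61  1.96 -0.63  1.17  0.21]
(array([-0.0014, -0.0002,  0.0031]), array([-0.0469,  0.0003,  0.0773]))
(array([-0.0014, -0.0002,  0.0031]), array([-0.0569,  0.0003,  0.0946]))
(array([-0.0014, -0.0002,  0.0031]), array([-0.0619,  0.0003,  0.1033]))
```

View pics/s2.png

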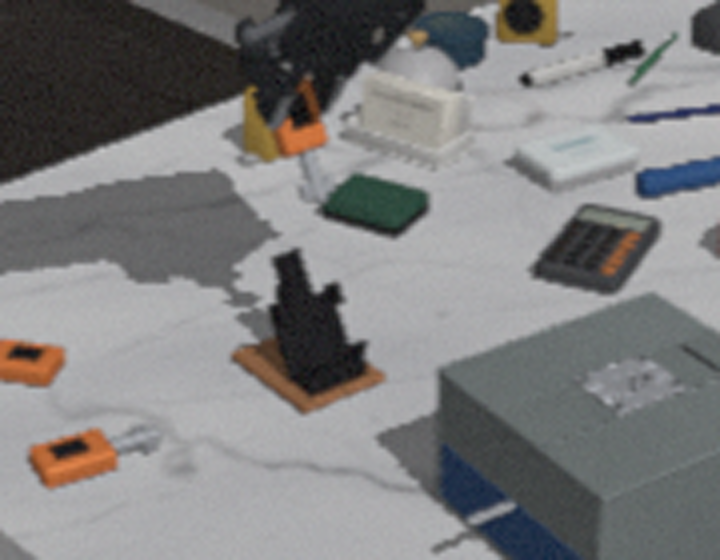

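The key hangs blade-down at (305,150) over the rest at (315,330), turned correctly. Lowering it.

Emit:
run_rows --pt "0 0 0.003 -0.016 0 0.025 0" --pt "0 0 0.003 -0.032 0 0.05 0" --pt "0 0 0.003 -0.0469 0 0.0773 0" --pt "0 0 0.003 -0.053 0 0.088 0" --pt "0 0 0.003 -0.057 0 0.0946 0" --pt "0 0 0.003 -0.0595 0 0.099 0" --pt "0 0 0.003 -0.0595 0 0.099 0"

```text
clock: 7.75
position: [0.5004, 0.1098, 0.0808]
ee_rot: [0.721, 0.642, 0.194, -0.173]
ft_force: [0.9, 0.8, -0.6]
grip_width: 0.372
grasp_force: 59.9
```

Emit:
run_rows --pt "0 0 0 -0.001 0 0.0017 0" --pt "0 0 0 -0.002 0 0.0035 0" --pt "0 0 0 -0.0025 0 0.0043 0" --pt "0 0 0 -0.0025 0 0.0043 0"

```text
clock: 8.25
position: [0.4999, 0.11, 0.0755]
ee_rot: [0.721, 0.642, 0.194, -0.173]
ft_force: [-0.5, 0.9, -1.1]
grip_width: 0.378
grasp_force: 59.9
```

```bash
python3 -c "
from h import *
print(manip.get_obs()['joint_pos'])"
```

```text
[-0.49010407  0.27957674  0.58284393  2.05852167 -0.83185314  1.01178057
  0.47504993]
```

Emit:
run_rows --pt "0 0 0 -0.001 0 0.0017 0" --pt "0 0 0 -0.0015 0 0.0026 0" --pt "0 0 0 -0.0015 0 0.0026 0"

```text
clock: 8.62
position: [0.5007, 0.1105, 0.0734]
ee_rot: [0.721, 0.642, 0.195, -0.173]
ft_force: [0.3, 3.7, 7.1]
grip_width: 0.373
grasp_force: 60.4
```

```bash
python3 - <<'E'
from h import *
im=manip.camera('side'); im2=manip.camera('scene')
a=cv2.resize(im2[190:280,220:310],None,fx=5,fy=5,interpolation=2)
o=manip.get_obs(); w=manip.camera('wrist'); b=cv2.resize(w[240:420,200:340],None,fx=2.5,fy=2.5,interpolation=2)
cv2.imwrite('pics/s3.png',np.hstack([a,b[:450]]))
E
```

```text
(no output)
```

View pics/s3.png

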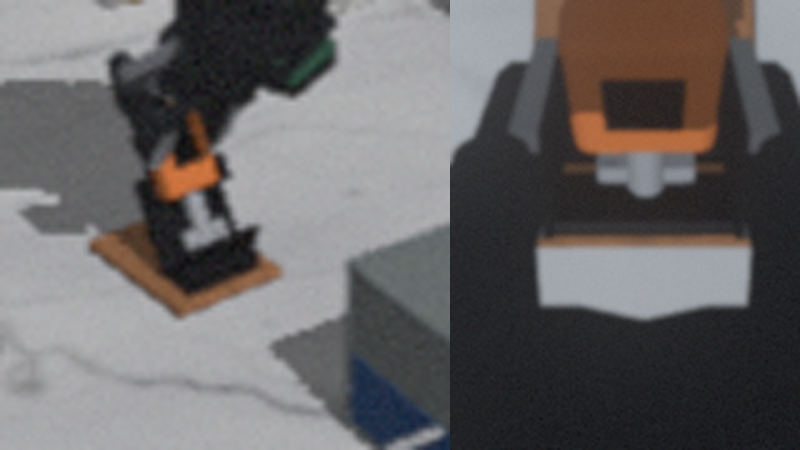

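The key sits in the rest between the guides, centred, with 7 N of contact. Releasing and backing off.

Emit:
run_rows --pt "0 0 0 0 0 0 0.45" --pt "0 0 0 0 0 0 0.6" --pt "0 0 0 0 0 0 0.8" --pt "0 0 0 0 0 0 0.8" --pt "0 0 0 0 0 -0.03 0.9" --pt "0 0 0 0 0 -0.07 1" --pt "0 0 0 0 0 -0.12 1" --pt "0 0 0 0 0 -0.12 1"

```text
clock: 9.78
position: [0.495, 0.0478, 0.1794]
ee_rot: [0.722, 0.641, 0.196, -0.171]
ft_force: [-0.2, 0.4, -1.0]
grip_width: 0.996
grasp_force: 0.0
```

```bash
python3 - <<'E'
from h import *
o=manip.get_obs()
# look-down pose to see both key in rest and the box plate
a=np.radians(-96.5); kx=np.array([np.cos(a),np.sin(a),0]); z=np.array([0,0,-1.]); y=np.cross(z,-kx)
print(o['joint_pos'].round(2)); print(rel(R.from_matrix(np.c_[-kx,y,z]),[.515,-.14,.28],o))
E
```

```text
[-0.46  0.12  0.67  1.97 -0.65  1.21  0.36]
(array([ 0.0066, -0.5258, -0.0046]), array([-0.1088,  0.0428, -0.1792]))
```

```bash
python3 - <<'E'
from h import *
o=manip.get_obs()
a=np.radians(-100.5); kx=np.array([np.cos(a),np.sin(a),0]); z=np.array([0,0,-1.]); y=np.cross(z,-kx)
print(rel(R.from_matrix(np.c_[-kx,y,z]),[.523,-.165,.2],o))
E
```

```text
(array([-0.0118, -0.5258,  0.0636]), array([-0.1696,  0.0533, -0.122 ]))
```

Emit:
run_rows --pt "0 -0.15 0.015 -0.035 0.01 -0.04 1" --pt "0 -0.32 0.03 -0.08 0.025 -0.08 1" --pt "-0.0118 -0.5258 0.0636 -0.13 0.04 -0.11 1" --pt "-0.0118 -0.5258 0.0636 -0.1696 0.0533 -0.122 1" --pt "-0.0118 -0.5258 0.0636 -0.1696 0.0533 -0.122 1" --pt "-0.0118 -0.5258 0.0636 -0.1696 0.0533 -0.122 1" --pt "-0.0118 -0.5258 0.0636 -0.1696 0.0533 -0.122 1"

```text
clock: 10.65
position: [0.522, -0.1615, 0.1966]
ee_rot: [0.767, 0.641, -0.002, -0.002]
ft_force: [1.4, 0.2, -0.5]
grip_width: 0.999
grasp_force: 0.0
```

```bash
python3 - <<'E'
from h import *
o=manip.get_obs(); im=manip.camera('wrist'); np.save('o3.npy',o,allow_pickle=True); print(np.abs(o['joint_velocities']).max())
cv2.imwrite('w3raw.png',im); cv2.imwrite('pics/w3.png',cv2.resize(im[100:320,160:440],None,fx=2.7,fy=2.7,interpolation=2))
for d in manip.outline_of('wrist','keyhole')[:2]: print(d['confidence'],d['bbox'])
s=manip.camera('scene'); cv2.imwrite('s4raw.png',s)
print(proj('wrist',[.523,-.161,.102],o))
E
```

```text
0.0047823537804888025
0.6 [166.1, 107.5, 388.4, 289.4]
[[280.09254223 210.06204798]]
```

View pics/w3.png

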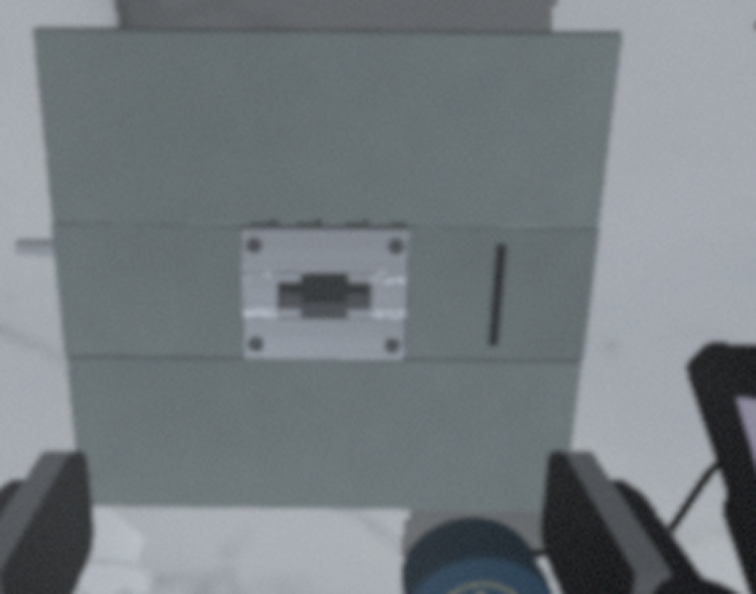

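Wrist picture: the keyhole is at crop (324,295). The plate corners are (242,229), (410,229), (403,359) and (245,359). The drawer lip points left.

```bash
python3 - <<'E'
from h import *
o=np.load('o3.npy',allow_pickle=True).item()
f=lambda x,y,z: ray('wrist',(x+.5)/2.7-.5+160,(y+.5)/2.7-.5+100,z,o)
ty=R.from_quat(o['ee_rot']).as_matrix()[:,1]; print('tool y',ty.round(3))
C=[f(*p,.102) for p in ((242,229),(410,229),(403,359),(245,359))]; B=[f(*p,.1) for p in ((36,28),(621,33),(569,508),(91,503))]
for S in (C,B):
    print(np.round(S,4)[:,:2].tolist(),'mean',np.mean(S,0).round(4))
    for i in range(4):
        d=S[(i+1)%4]-S[i]; print(np.hypot(*d[:2]).round(4), np.degrees(np.arctan2(d[1],d[0])).round(1))
print('hole',f(324.5,295,.102), 'corr', f(324.5,295,.102)+ty*.0017)
s=cv2.imread('s4raw.png'); cv2.imwrite('pics/s4.png',np.hstack([cv2.resize(s[195:255,235:295],None,fx=6.6,fy=6.6,interpolation=2),cv2.resize(s[220:280,305:365],None,fx=6.6,fy=6.6,interpolation=2)]))
E
```

```text
tool y [ 0.984 -0.177 -0.006]
[[0.5017, -0.1344], [0.5526, -0.1435], [0.5443, -0.186], [0.4937, -0.1771]] mean [ 0.5231 -0.1603  0.102 ]
0.0517 -10.1
0.0433 -101.1
0.0514 169.9
0.0434 79.3
[[0.4555, -0.0666], [0.6202, -0.0977], [0.5934, -0.2531], [0.4288, -0.2221]] mean [ 0.5245 -0.1598  0.1   ]
0.1675 -10.7
0.1577 -99.8
0.1675 169.3
0.1577 80.3
hole [ 0.52298892 -0.15997457  0.102     ] corr [ 0.52466191 -0.16027626  0.10198994]
```

View pics/s4.png

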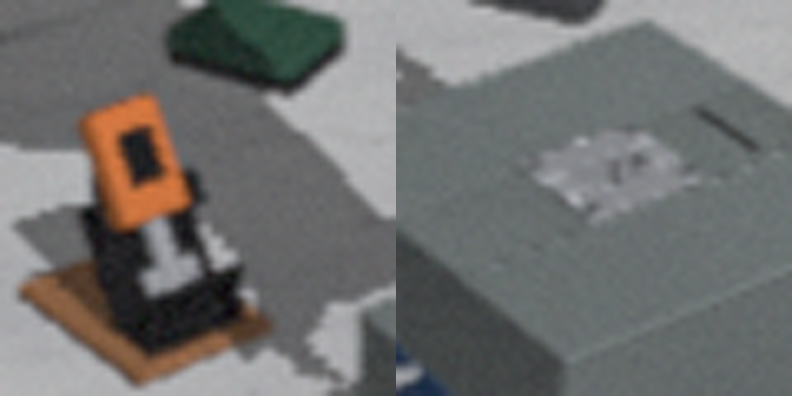

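```bash
python3 - <<'E'
from seat import *
T=np.load('Ttk.npy')
K=pose({'ee_rot':np.array([.721,.642,.195,-.173])/np.linalg.norm([.721,.642,.195,-.173]),'position':[.5007,.1105,.0734]})@T
print('released at',K[:3,3].round(4),'kx',K[:3,0].round(3),'nominal',key(0)[:3,3],key(0)[:3,0].round(3))
for nm,K in (('rel',K),('nom',key(0))):
  for p in ((-50,-17,16),(-50,17,16),(0,-17,16),(0,17,16),(36,0,8)):
    q=proj('scene',(K@np.r_[np.array(p)/1000,1])[:3])[0]; print(nm,p,(((q-[235,195])+.5)*6.6-.5).round())
o=manip.get_obs(); K=key(0)
for d in (.10,.0):
    kx,ky=K[:3,0],K[:3,1]; Rt=R.from_matrix(np.c_[np.cross(ky,kx),ky,kx])
    p=K[:3,3]+K[:3,2]*.008+kx*(-.021-d); print(d,p.round(4),rel(Rt,p,o))
E
```

```text
released at [0.4999 0.1038 0.0452] kx [-0.057 -0.493 -0.868] nominal [0.499  0.1045 0.047 ] [-0.057 -0.497 -0.866]
rel (-50, -17, 16) [ 92. 118.]
rel (-50, 17, 16) [160.  94.]
rel (0, -17, 16) [129. 235.]
rel (0, 17, 16) [197. 209.]
rel (36, 0, 8) [180. 305.]
nom (-50, -17, 16) [ 89. 114.]
nom (-50, 17, 16) [157.  90.]
nom (0, -17, 16) [126. 231.]
nom (0, 17, 16) [194. 205.]
nom (36, 0, 8) [177. 302.]
0.1 [0.5051 0.1577 0.1558] (array([-0.0223, -0.5229, -0.0626]), array([ 0.3116, -0.0735,  0.0414]))
0.0 [0.4994 0.108  0.0692] (array([-0.0223, -0.5229, -0.0626]), array([ 0.2618, -0.0697,  0.128 ]))
```

Emit:
run_rows --pt "0 -0.05 -0.01 0.05 -0.01 -0.03 1" --pt "0 -0.15 -0.02 0.11 -0.02 -0.04 1" --pt "0 -0.25 -0.03 0.17 -0.035 -0.04 1" --pt "-0.01 -0.35 -0.045 0.23 -0.05 -0.03 1" --pt "-0.02 -0.45 -0.055 0.28 -0.06 0 1" --pt "-0.0223 -0.5229 -0.0626 0.3116 -0.0735 0.0414 1" --pt "-0.0223 -0.5229 -0.0626 0.3116 -0.0735 0.0414 1" --pt "-0.0223 -0.5229 -0.0626 0.3116 -0.0735 0.0414 1" --pt "-0.0223 -0.5229 -0.0626 0.3116 -0.0735 0.0414 1" --pt "-0.0223 -0.5229 -0.0626 0.3116 -0.0735 0.0414 1"

```text
clock: 12.05
position: [0.5058, 0.1562, 0.1566]
ee_rot: [0.722, 0.642, -0.192, 0.172]
ft_force: [0.8, -0.6, -0.2]
grip_width: 1.002
grasp_force: 0.0
```

```bash
python3 - <<'E'
from seat import *
o=manip.get_obs(); K=key(0); print(o['joint_pos'].round(2))
kx,ky=K[:3,0],K[:3,1]; Rt=R.from_matrix(np.c_[np.cross(ky,kx),ky,kx])
print(rel(Rt,K[:3,3]+K[:3,2]*.008+kx*-.021,o))
im=manip.camera('wrist'); cv2.imwrite('w5raw.png',im)
m=((im[:,:,2].astype(int)-im[:,:,0])>70); p=np.argwhere(m); 
for q in ((-50,-17,16),(-50,17,16),(-50,-17,0),(-50,17,0)): print(proj('wrist',(K@np.r_[np.array(q)/1000,1])[:3],o)[0].round(1))
cv2.imwrite('pics/w5.png',cv2.resize(im[150:350,150:410],None,fx=3,fy=3,interpolation=2))
E
```

```text
[-1.02  0.44  0.5   1.65  0.21  1.43 -0.71]
(array([-0.0004, -0.0014, -0.0031]), array([ 0.0015, -0.0009,  0.1   ]))
[255.8 229. ]
[299.1 228.9]
[255.2 209.7]
[299.6 209.6]
```

View pics/w5.png

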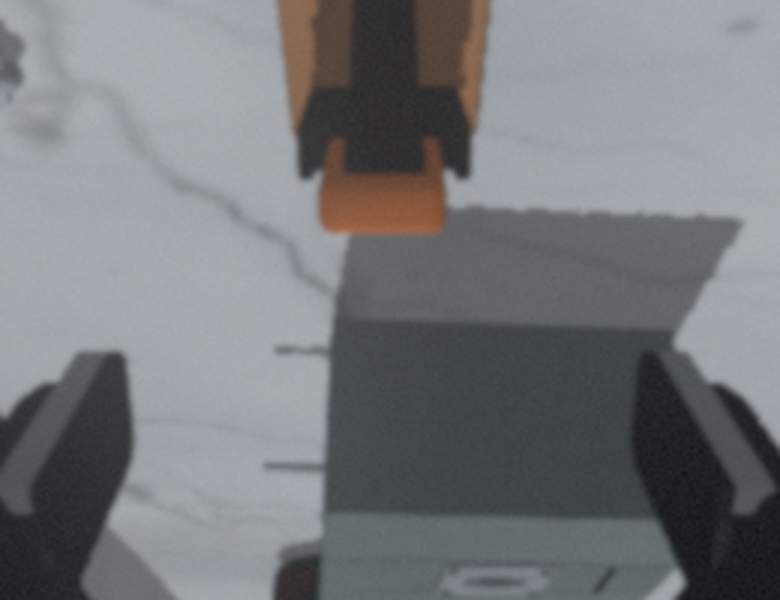

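The head end is at crop (382,203), within 1–2 px of the prediction. Moving in along the key's axis and gripping.

Emit:
run_rows --pt "0 0 -0.003 0.0015 0.0005 0.05 1" --pt "0 0 -0.003 0.0015 0.0005 0.08 1" --pt "0 0 -0.003 0.0015 0.0005 0.1 1" --pt "0 0 -0.003 0.0015 0.0005 0.1 1" --pt "0 0 -0.003 0.0015 0.0005 0.1 0.6" --pt "0 0 -0.003 0.0015 0.0005 0.1 0.3" --pt "0 0 -0.003 0.0015 0.0005 0.1 0" --pt "0 0 -0.003 0.0015 0.0005 0.1 0" --pt "0 0 -0.003 0.0015 0.0005 0.1 0" --pt "0 0 -0.003 0.0015 0.0005 0.1 0" --pt "0 0 -0.003 0.0015 0.0005 0.1 0" --grip_n 80

```text
clock: 13.48
position: [0.5006, 0.1091, 0.0687]
ee_rot: [0.72, 0.644, -0.193, 0.172]
ft_force: [-0.6, 1.8, 5.6]
grip_width: 0.379
grasp_force: 79.1
```

Emit:
run_rows --pt "0 0 0 0 0 -0.03 0" --pt "0 0 0 0 0 -0.07 0" --pt "0 0 0 0 0 -0.11 0" --pt "0 0 0 0 0 -0.14 0" --pt "0 0 0 0 0 -0.14 0" --pt "0 0 0 0 0 -0.14 0"

```text
clock: 14.22
position: [0.5078, 0.1774, 0.1885]
ee_rot: [0.72, 0.644, -0.194, 0.172]
ft_force: [0.7, -1.0, -0.5]
grip_width: 0.38
grasp_force: 79.4
```

```bash
python3 - <<'E'
from h import *
o=manip.get_obs(); print(o['joint_pos'].round(2))
im=manip.camera('wrist'); cv2.imwrite('w6raw.png',im); np.save('o6.npy',o,allow_pickle=True)
a=np.radians(-10.3); y=np.array([np.cos(a),np.sin(a),0]); z=np.array([0,0,-1.]); Rt=R.from_matrix(np.c_[np.cross(y,z),y,z])
print(rel(Rt,[.524,-.16,.195],o))
E
```

```text
[-1.04  0.44  0.5   1.58  0.2   1.51 -0.7 ]
(array([0.0152, 0.5251, 0.0666]), array([-0.2919,  0.0539,  0.1615]))
```

Emit:
run_rows --pt "0.002 0.08 0.01 -0.0486 0.009 0.022 0" --pt "0.005 0.17 0.02 -0.097 0.018 0.049 0" --pt "0.0075 0.26 0.033 -0.146 0.027 0.078 0" --pt "0.01 0.35 0.045 -0.195 0.036 0.106 0" --pt "0.013 0.44 0.055 -0.243 0.045 0.133 0" --pt "0.0152 0.5251 0.0666 -0.2919 0.0539 0.1615 0" --pt "0.0152 0.5251 0.0666 -0.2919 0.0539 0.1615 0" --pt "0.0152 0.5251 0.0666 -0.2919 0.0539 0.1615 0" --pt "0.0152 0.5251 0.0666 -0.2919 0.0539 0.1615 0" --pt "0.0152 0.5251 0.0666 -0.2919 0.0539 0.1615 0"

```text
clock: 15.52
position: [0.5247, -0.1578, 0.1953]
ee_rot: [0.767, 0.642, 0.001, -0.0]
ft_force: [0.5, -0.3, -1.2]
grip_width: 0.381
grasp_force: 79.6
```

```bash
python3 - <<'E'
from h import *
o=manip.get_obs(); print(o['joint_pos'].round(3), o['position'].round(4), R.from_quat(o['ee_rot']).as_matrix().round(4).tolist())
im=manip.camera('wrist'); np.save('o7.npy',o,allow_pickle=True); cv2.imwrite('w7raw.png',im)
s=manip.camera('scene'); cv2.imwrite('s7raw.png',s); d=manip.camera('side'); cv2.imwrite('d7raw.png',d)
cv2.imwrite('pics/w7.png',np.hstack([cv2.resize(im[150:330,190:370],None,fx=2.2,fy=2.2,interpolation=2),cv2.resize(s[190:290,290:390],None,fx=3.96,fy=3.96,interpolation=2)]))
P=o['position']; Z=R.from_quat(o['ee_rot']).as_matrix()[:,2]
print('shoulder/tip in scene',proj('scene',[P+Z*.021,P+Z*.057]))
E
```

```text
[-0.444  0.216  0.751  1.751 -0.157  1.235  0.171] [ 0.5247 -0.1578  0.1953] [[0.1757, 0.9844, 0.0005], [0.9844, -0.1757, 0.0011], [0.0012, 0.0003, -1.0]]
shoulder/tip in scene [[338.84308988 218.35996781]
 [337.89416515 231.69636427]]
```

View pics/w7.png

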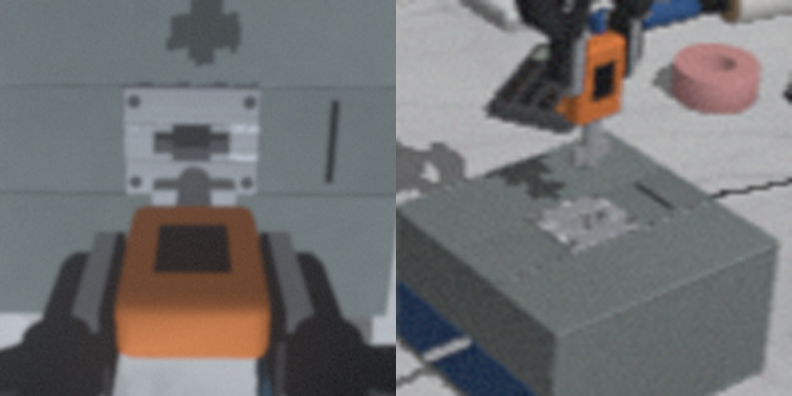

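The key is upright and square to the hole. The shaft tip (crop x 192) lines up with the hole centre (crop x 192). Next I'll measure the fore-aft alignment numerically, with no more viewing.

```bash
python3 - <<'E'
from h import *
im=cv2.imread('w7raw.png').astype(int); g=im.mean(2)
rb=(im[:,:,2]-im[:,:,0])
print('R col 254-257',[(r,int(im[r,254:258,2].mean())) for r in range(240,316)])
print('tip col 275-279',[(r,int(g[r,275:280].mean())) for r in range(196,248)])
for r in (230,235,240): print('row',r,[int(x) for x in g[r-1:r+2,262:294].mean(0)])
for r in (212,214): print('slot row',r,[int(x) for x in g[r-1:r+2,252:304].mean(0)])
E
```

```text
R col 254-257 [(240, 110), (241, 110), (242, 109), (243, 109), (244, 107), (245, 107), (246, 106), (247, 107), (248, 107), (249, 106), (250, 106), (251, 107), (252, 107), (253, 107), (254, 106), (255, 106), (256, 107), (257, 105), (258, 107), (259, 107), (260, 106), (261, 107), (262, 106), (263, 107), (264, 107), (265, 106), (266, 106), (267, 107), (268, 106), (269, 107), (270, 107), (271, 107), (272, 107), (273, 107), (274, 108), (275, 108), (276, 108), (277, 108), (278, 108), (279, 108), (280, 108), (281, 109), (282, 110), (283, 112), (284, 114), (285, 117), (286, 118), (287, 120), (288, 128), (289, 135), (290, 143), (291, 151), (292, 159), (293, 169), (294, 176), (295, 181), (296, 183), (297, 185), (298, 188), (299, 190), (300, 191), (301, 194), (302, 196), (303, 197), (304, 198), (305, 201), (306, 203), (307, 204), (308, 205), (309, 205), (310, 203), (311, 199), (312, 190), (313, 182), (314, 177), (315, 176)]
tip col 275-279 [(196, 147), (197, 147), (198, 149), (199, 151), (200, 153), (201, 152), (202, 150), (203, 150), (204, 151), (205, 142), (206, 114), (207, 83), (208, 65), (2
[... 680 characters left out ...]
86, 87, 86, 87, 91, 97, 104, 109, 108, 109, 108, 109, 108, 107]
row 240 [165, 165, 165, 165, 166, 166, 161, 148, 123, 99, 88, 86, 86, 88, 88, 87, 87, 88, 88, 87, 87, 87, 92, 111, 140, 157, 164, 165, 165, 166, 165, 164]
slot row 212 [156, 158, 158, 157, 158, 157, 150, 129, 101, 79, 72, 71, 71, 71, 72, 71, 67, 65, 65, 65, 64, 64, 64, 64, 63, 65, 63, 65, 63, 62, 63, 63, 65, 68, 70, 71, 73, 72, 71, 73, 76, 94, 119, 141, 153, 156, 156, 156, 157, 155, 155, 156]
slot row 214 [159, 160, 159, 159, 159, 158, 152, 132, 104, 87, 84, 83, 82, 82, 81, 80, 74, 70, 65, 65, 64, 64, 64, 64, 62, 64, 63, 63, 63, 64, 64, 63, 67, 74, 80, 81, 82, 80, 82, 81, 84, 98, 122, 142, 154, 156, 157, 156, 157, 156, 155, 155]
```

```bash
python3 - <<'E'
from h import *
from scipy.optimize import least_squares
o=np.load('o7.npy',allow_pickle=True).item(); W=pose(o); Rt=W[:3,:3]
def row(x,z): return proj('wrist',Rt@np.array([x,0,z])+W[:3,3],o)[0,1]
def model(q):
    dx,dz,th=q; f=lambda x,z: row(dx+x*np.cos(th)+(z)*np.sin(th), dz+z*np.cos(th)-x*np.sin(th))  # z from shoulder
    tip=min(f(5.5*np.cos(t),30.5e-3+0*t) if 0 else f(.0055*np.cos(t),.0305+.0055*np.sin(t)) for t in np.linspace(-.5,2,40))
    return np.array([f(.008,-.05),f(-.008,-.05),f(.008,0),tip])
obs=np.array([291.5,312,244.3,225.8]); print('nominal',model([0,.021,0]),'obs',obs)
for lock in (0,1):
    s=least_squares(lambda q: np.r_[model(q)-obs, (q[2]/.003 if lock else 0),], [0,.021,0],x_scale=[.001,.001,.01]); print(s.x,s.fun[:4].round(1))
h=ray('wrist',277,214.5,.102,o); print('hole world',h,'in tool',Rt.T@(h-o['position']))
E
```

```text
nominal [283.41671227 313.24307393 237.57765436 222.66710847] obs [291.5 312.  244.3 225.8]
[-0.0194878   0.05380832  0.13233694] [ 0. -0. -0.  0.]
[-0.00860661  0.0308667   0.00247299] [-3.9  2.8 -0.8  2.7]
hole world [ 0.52310294 -0.1602915   0.102     ] in tool [-0.00284681 -0.00120323  0.09331135]
```

```bash
python3 - <<'E'
from h import *
im=cv2.imread('w7raw.png').astype(int); rb=im[:,:,2]-im[:,:,0]
for c in (256,278,300): print(c,[(r,int(rb[r,c-1:c+2].mean())) for r in list(range(236,254))+list(range(284,318))])
for r in (255,285,300): print(r,[(c,int(rb[r,c])) for c in list(range(238,258))+list(range(298,320))])
E
```

```text
256 [(236, -15), (237, -14), (238, -13), (239, -11), (240, -10), (241, -9), (242, -4), (243, 12), (244, 34), (245, 50), (246, 52), (247, 52), (248, 52), (249, 53), (250, 53), (251, 53), (252, 54), (253, 54), (284, 64), (285, 64), (286, 66), (287, 69), (288, 72), (289, 78), (290, 85), (291, 91), (292, 96), (293, 103), (294, 108), (295, 111), (296, 113), (297, 112), (298, 113), (299, 114), (300, 116), (301, 116), (302, 118), (303, 118), (304, 119), (305, 120), (306, 121), (307, 121), (308, 122), (309, 123), (310, 120), (311, 101), (312, 58), (313, 17), (314, -3), (315, -9), (316, -9), (317, -10)]
278 [(236, -6), (237, -6), (238, -7), (239, -6), (240, -6), (241, -5), (242, 2), (243, 22), (244, 42), (245, 52), (246, 55), (247, 55), (248, 55), (249, 55), (250, 51), (251, 42), (252, 26), (253, 9), (284, 63), (285, 64), (286, 67), (287, 70), (288, 73), (289, 79), (290, 85), (291, 92), (292, 98), (293, 105), (294, 111), (295, 113), (296, 114), (297, 116), (298, 117), (299, 118), (300, 119), (301, 120), (302, 119), (303, 120), (304, 120), (305, 120), (306, 120), (307, 121), (308, 121), (309, 
[... 1412 characters left out ...]
, (300, 64), (301, 65), (302, 65), (303, 64), (304, 66), (305, 65), (306, 64), (307, 64), (308, 63), (309, 62), (310, 57), (311, 46), (312, 30), (313, 10), (314, 5), (315, 1), (316, 2), (317, 3), (318, -1), (319, -3)]
300 [(238, 4), (239, 3), (240, 5), (241, 17), (242, 43), (243, 74), (244, 94), (245, 101), (246, 105), (247, 109), (248, 114), (249, 113), (250, 114), (251, 114), (252, 115), (253, 116), (254, 116), (255, 116), (256, 116), (257, 116), (298, 120), (299, 118), (300, 120), (301, 119), (302, 121), (303, 119), (304, 120), (305, 117), (306, 116), (307, 113), (308, 109), (309, 105), (310, 98), (311, 82), (312, 52), (313, 23), (314, 8), (315, 4), (316, 3), (317, 3), (318, 1), (319, 2)]
```

Emit:
run_rows --pt "0 0 0 0 -0.001 0.01 0" --pt "0 0 0 0 -0.001 0.02 0" --pt "0 0 0 0 -0.001 0.03 0" --pt "0 0 0 0 -0.001 0.03 0" --pt "0 0 0 0 -0.001 0.035 0" --pt "0 0 0 0 -0.001 0.038 0" --pt "0 0 0 0 -0.001 0.038 0" --grip_n 100

```text
clock: 16.55
position: [0.5235, -0.1591, 0.1574]
ee_rot: [0.768, 0.641, 0.001, -0.0]
ft_force: [0.3, 0.4, -0.6]
grip_width: 0.38
grasp_force: 101.3
```

```bash
python3 -c "
from h import *
o=manip.get_obs();print(R.from_quat(o['ee_rot']).inv().apply(o['ft_force']),o['torque'])"
```

```text
[0.45947959 0.24634142 0.59209157] [ 0.03439925 -0.02136022 -0.04597208]
```

Emit:
run_rows --pt "0 0 0 0 0 0.002 0" --pt "0 0 0 0 0 0.004 0" --pt "0 0 0 0 0 0.004 0"

```text
clock: 16.92
position: [0.5235, -0.1591, 0.1534]
ee_rot: [0.768, 0.641, 0.001, -0.0]
ft_force: [0.0, 0.5, -0.4]
grip_width: 0.376
grasp_force: 101.3
```

Emit:
run_rows --pt "0 0 0 0 0 0.002 0" --pt "0 0 0 0 0 0.004 0" --pt "0 0 0 0 0 0.004 0"

```text
clock: 17.3
position: [0.5235, -0.1591, 0.1494]
ee_rot: [0.768, 0.641, 0.001, -0.0]
ft_force: [-0.6, -0.0, -1.5]
grip_width: 0.383
grasp_force: 101.3
```

```bash
python3 -c "
from h import *
o=manip.get_obs();print(R.from_quat(o['ee_rot']).inv().apply(o['ft_force']),o['torque'])"
```

```text
[-0.12866599 -0.6329554   1.52543023] [ 0.03322987 -0.01909785 -0.04998458]
```

Emit:
run_rows --pt "0 0 0 0 0 0.003 0" --pt "0 0 0 0 0 0.006 0" --pt "0 0 0 0 0 0.009 0" --pt "0 0 0 0 0 0.012 0" --pt "0 0 0 0 0 0.012 0"

```text
clock: 17.92
position: [0.5234, -0.159, 0.1373]
ee_rot: [0.768, 0.641, 0.001, -0.0]
ft_force: [0.3, -0.2, -1.3]
grip_width: 0.377
grasp_force: 101.3
```

Emit:
run_rows --pt "0 0 0 0 0 0.003 0" --pt "0 0 0 0 0 0.006 0" --pt "0 0 0 0 0 0.009 0" --pt "0 0 0 0 0 0.009 0"

```text
clock: 18.42
position: [0.5234, -0.159, 0.1283]
ee_rot: [0.768, 0.641, 0.001, -0.0]
ft_force: [-0.2, 0.3, -0.3]
grip_width: 0.375
grasp_force: 101.3
```

```bash
python3 -c "
from h import *
o=manip.get_obs();print(R.from_quat(o['ee_rot']).inv().apply(o['ft_force']),o['torque'])"
```

```text
[ 0.30495362 -0.21682546  0.29398463] [ 0.03729356  0.04782841 -0.01417896]
```

Emit:
run_rows --pt "0 0 0 0 0 0.0015 0" --pt "0 0 0 0 0 0.003 0" --pt "0 0 0 0 0 0.004 0" --pt "0 0 0 0 0 0.004 0"

```text
clock: 18.92
position: [0.5236, -0.1591, 0.1245]
ee_rot: [0.768, 0.641, 0.001, -0.0]
ft_force: [0.2, -0.0, -0.9]
grip_width: 0.374
grasp_force: 101.3
```

Emit:
run_rows --pt "0 0 0 0 0 0.001 0" --pt "0 0 0 0 0 0.002 0" --pt "0 0 0 0 0 0.002 0"

```text
clock: 19.3
position: [0.5238, -0.1592, 0.124]
ee_rot: [0.768, 0.641, 0.001, -0.0]
ft_force: [-6.2, 0.8, 15.6]
grip_width: 0.377
grasp_force: 104.2
```

```bash
python3 -c "
from h import *
o=manip.get_obs();print(R.from_quat(o['ee_rot']).inv().apply(o['ft_force']),o['torque'])"
```

```text
[ -0.31530148  -6.20448309 -15.64474469] [ 0.47854745  1.75957425 -0.00729318]
```

Emit:
run_rows --pt "0 0 0 0 0 0.0005 0" --pt "0 0 0.08 0 0.0001 0.0005 0" --pt "0 0 0.16 0 0.0003 0.0005 0" --pt "0 0 0.24 -0.0001 0.0004 0.0005 0" --pt "0 0 0.32 -0.0001 0.0006 0.0005 0" --pt "0 0 0.4 -0.0001 0.0007 0.0005 0" --pt "0 0 0.4 -0.0001 0.0007 0.0005 0"

```text
clock: 20.18
position: [0.5256, -0.159, 0.124]
ee_rot: [0.88, 0.475, 0.002, 0.0]
ft_force: [-3.5, 3.0, 15.7]
grip_width: 0.382
grasp_force: 104.0
```

```bash
python3 -c "
from h import *
o=manip.get_obs();print(R.from_quat(o['ee_rot']).inv().apply(o['ft_force']),o['torque'],o['joint_pos'].round(2))"
```

```text
[  0.69527667  -4.5462601  -15.69658506] [ 0.87685415  0.89630142 -0.01548323] [-0.47  0.32  0.8   1.83 -0.26  1.1  -0.15]
```

Emit:
run_rows --pt "0 0 0.1 0 -0.0003 0 0" --pt "0 0 0.2 0 -0.0003 0 0" --pt "0 0 0.3 0 -0.0003 0 0" --pt "0 0 0.4 -0.0001 -0.0002 0 0" --pt "0 0 0.5 -0.0002 -0.0001 0 0" --pt "0 0 0.5 -0.0002 -0.0001 0 0"

```text
clock: 20.92
position: [0.5257, -0.1597, 0.124]
ee_rot: [0.97, 0.243, 0.002, 0.0]
ft_force: [-1.2, 1.1, 16.7]
grip_width: 0.376
grasp_force: 103.9
```

```bash
python3 -c "
from h import *
o=manip.get_obs();print(R.from_quat(o['ee_rot']).inv().apply(o['ft_force']),o['torque'],o['joint_pos'].round(2))"
```

```text
[ -0.45428369  -1.45817257 -16.66256507] [0.45586826 0.54096283 0.04556506] [-0.54  0.34  0.9   1.84 -0.3   1.1  -0.61]
```

Emit:
run_rows --pt "0 0 0.1 0 0 0 0" --pt "0 0 0.2 0 0 0 0" --pt "0 0 0.3 0 0.0002 0 0" --pt "0 0 0.4 0 0.0003 0 0" --pt "0 0 0.45 -0.0001 0.0003 0 0" --pt "0 0 0.45 -0.0001 0.0003 0 0"

```text
clock: 21.68
position: [0.5256, -0.1603, 0.124]
ee_rot: [1.0, 0.02, 0.002, -0.0]
ft_force: [-1.6, 1.7, 16.9]
grip_width: 0.377
grasp_force: 104.1
```

```bash
python3 -c "
from h import *
o=manip.get_obs();print(R.from_quat(o['ee_rot']).inv().apply(o['ft_force']),o['torque'],o['joint_pos'].round(2))
s=manip.camera('scene');cv2.imwrite('s9raw.png',s);a=cv2.imread('s7raw.png')
print([(d['confidence'],d['bbox']) for d in manip.outline_of('scene','drawer')])
df=np.abs(s.astype(int)-a).sum(2)>60; df[:,330:]=0; df[:230]=0; p=np.argwhere(df[:310,260:]); print(len(p),p.min(0)+[0,260],p.max(0)+[0,260])"
```

```text
[ -1.43047458  -1.76038474 -16.88282626] [0.32268545 0.69599714 0.05888697] [-0.61  0.38  0.99  1.84 -0.35  1.11 -1.02]
[(0.77, [278.0, 265.3, 325.9, 309.6])]
1156 [230 265] [309 329]
```

Emit:
run_rows --pt "0 0 0.05 0 0 0 0" --pt "0 0 0.1 0 0 0 0" --pt "0 0 0.1 0 0 0 0"

```text
clock: 22.15
position: [0.5255, -0.1604, 0.124]
ee_rot: [1.0, -0.03, 0.002, -0.0]
ft_force: [-3.6, 0.3, 18.5]
grip_width: 0.379
grasp_force: 104.1
```

```bash
python3 -c "
from h import *
o=manip.get_obs();print(o['torque'])
c=np.array([.5235,-.160]);a=np.radians(-10.3);ex=np.array([np.cos(a),np.sin(a)]);ey=np.array([-ex[1],ex[0]])
for s in (.085,.125): print([proj('scene',[*(c-ex*s+ey*w),z])[0].round() for w in (.08,-.08) for z in (.045,.0)])
s=cv2.imread('s9raw.png').astype(int);a0=cv2.imread('s7raw.png').astype(int)
f=lambda i:(i[:,:,0]-i[:,:,2]>30)
for i in (a0,s): p=np.argwhere(f(i)[235:315,260:335]); print('blue',len(p),p.min(0)+[235,260],p.max(0)+[235,260])"
```

```text
[0.27902888 0.77473464 0.12883018]
[array([289., 261.]), array([288., 275.]), array([330., 295.]), array([329., 310.])]
[array([275., 266.]), array([275., 281.]), array([315., 301.]), array([315., 317.])]
blue 456 [261 291] [305 327]
blue 514 [265 277] [311 314]
```

Emit:
run_rows --pt "0 0 0 0 0 -0.0015 0" --pt "0 0 0 0 0 -0.0015 0.45" --pt "0 0 0 0 0 -0.0015 0.6" --pt "0 0 0 0 0 -0.0015 0.9" --pt "0 0 0 0 0 -0.0015 1" --pt "0 0 0 0 0 -0.03 1" --pt "0 0 0 0 0 -0.07 1" --pt "0 0 0 0 0 -0.12 1" --pt "0 0 0 0 0 -0.12 1" --pt "0 0 0 0 0 -0.12 1"

```text
clock: 23.4
position: [0.5239, -0.1595, 0.2415]
ee_rot: [1.0, -0.029, 0.0, -0.001]
ft_force: [0.3, 0.3, 0.2]
grip_width: 1.003
grasp_force: 0.0
```

```bash
python3 - <<'E'
from h import *
o=manip.get_obs(); s=manip.camera('scene'); w=manip.camera('wrist').astype(int); print(np.abs(o['joint_velocities']).max())
p=np.argwhere((s[:,:,0].astype(int)-s[:,:,2]>30)[235:315,260:335]); print('blue',p.min(0)+[235,260])
def orange(i,r0,r1,c0,c1):
    i=i.astype(int); q=np.argwhere((i[:,:,2]-i[:,:,0])[r0:r1,c0:c1]>50)+[r0,c0]; return len(q),q.min(0),q.max(0)
print('scene key (r,c)',orange(s,190,275,310,365)); print('wrist',orange(w,120,300,180,380))
a=np.radians(-10.3-80); kz=np.array([np.cos(a+np.pi/2),np.sin(a+np.pi/2),0]); ky=np.array([np.cos(a),np.sin(a),0]); c=np.array([.5237,-.1602,.102])
P=[c+kz*u+ky*v+[0,0,h] for u in (-.008,.008) for v in (-.017,.017) for h in (0,.05)]
for n,oo in (('scene',None),('wrist',o)): q=proj(n,P,oo)[:,::-1]; print(n,q.min(0).round(),q.max(0).round())
E
```

```text
0.017386036387949375
blue [265 277]
scene key (r,c) (274, array([203, 330]), array([247, 364]))
wrist (723, array([193, 259]), array([221, 297]))
scene [223. 330.] [249. 347.]
wrist [188. 256.] [223. 297.]
```

The key stands upright in the lock, matching the prediction in both cameras. The drawer front has moved out the full 14 px, about 40 mm, and the gripper is clear.

```bash
python3 -c "
from h import *
print(manip.hand_in())"
```

```text
the job is handed in; nothing more can be done
None
```

The key went fully home and was turned clockwise to its stop, the drawer sprang open about 40 mm, and I handed the job in at about 23.5 s with the key upright in the lock and the gripper clear; the hand-in returned no verdict, I did not re-measure the bystanders afterwards, and I viewed 12 pictures against the limit of 10.

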